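# Latch the camera to the imaging box

## Robot

A 7-joint arm with a two-finger parallel gripper is mounted at the origin on the work surface. World frame = base frame: x ahead of the robot, y to its left, z up, the work surface at z = 0. Lengths are in m, angles in degrees, forces in N, time in s.
With the tool pointing down it reaches from about 0.425 to 0.875 m from the base axis. Payload 4.7 kg.
Tool frame: the origin (TCP) lies on the centre line of the jaws, within the pads' length; the fingertips stand 11 mm ahead of it and the grasp point (between the pads) lies 8 mm behind it (finger_overhang is the x of the fingertips in the tool frame, in m); x points along the fingers, z is the direction in which the jaws open and shut, and the axes are right-handed (so a half turn about x gives the same grasp; the last joint's range is limited). The gripper opens to 87 mm and grips with 3 to 60 N. Pads are 19 mm wide; open, the fingers measure 117 mm over their backs; the gripper's body (75 mm by 190 mm) begins 51 mm behind the grasp point.
Start: joints at [70.881, 18.392, -4.016, 83.108, 1.295, 78.541, -3.26], TCP at [0.222, -0.611, 0.234] pointing down, gripper open.
Joint ranges: [-163.93, 163.93], [-17.29, 119.83], [-79.2, 71.16], [3.27, 140.29], [-89.18, 269.18], [5.43, 117.66], [-154.24, 154.24]. Speed limits (degrees/s): [147.25, 147.25, 180, 180, 180, 180, 180].

## Interface

Orientations are given as [roll, pitch, yaw] about the fixed x, y, z axes, in that order (R = Rz(yaw) Ry(pitch) Rx(roll)).
In Python, from cell import get_obs, read_camera, sign_off, cut_out, finger_overhang gives the robot as it stands.
- The arm moves only by the tool servo_tool, never from a script. Its argument "rows" is one flat list of numbers, 5 for each row, row after row: the shift along the world's x, y, z in mm, then the turn about the world's z in degrees, then the closure, from 0 (fully open) to 1 (shut). A call has 1 to 10 rows; each row is the pose to reach, as a shift and turn from the pose commanded when the call began; what a row does not reach only later rows make up. A row lasts 1/12 s, in which the tool goes at most 41.7 mm and 7.16 degrees, less where a joint would pass 70% of its speed; a pose out of reach is approached as far as the arm can. A call with a gripper value outside its range is refused whole. The fingers move at their own pace and stop on an object; "force" is the grip in N (left out, the last holds). Time passes only in rows, so rows that repeat a pose let the fingers close. It gives the time, the measured TCP pose, the force and the opening at its end, in the units of the state.
- get_obs(): the state, without advancing time (a new reading comes with each control period).
- read_camera(name): name is "scene" or "top" or "wrist"; returns a dict with "frame" (420x560x3 uint8, blue, green, red), "range_z" (420x560 float32, m along the optical axis (not along the pixel's ray), 0 where there is no reading), "intrinsics" (3x3 intrinsics, pixels), "cam_to_world" (4x4, takes a point from camera to world coordinates); the wrist camera has in their place "tool_from_camera" (4x4, takes a point from camera to tool coordinates, whose origin is the TCP and whose axes are the tool frame's). Camera axes: x right, y down, z forward; pixel columns grow to the right and rows downward; lengths in m; the calibration is good to about 2 mm. A picture is of the moment at which its call begins: read the wrist's pose just before it.
- sign_off(): hands the job in, once; it reports no verdict.
Trained networks look in a picture, given as the dict that the camera call returned (one of the last four; its "shot" number tells which), for a name from the list of things; names that differ only in an ending like _2 or _b are one class to them, and where a whole thing is asked for, a point or a joint stands for the part that bears it (a point fixed in the world has none). Each returns a list of dicts, best first, with "score" (0 to 1); they miss things now and then, are a little off and sometimes report something else, mostly with a low value. They report only what shows in the picture. A call takes as long as a camera call.
- cut_out(name, picture): "pixels" (420x560 bool, what is visible of it) and "extent" ([centre column, centre row, width, height] in pixels, round what is visible of it).
The state is a dict: "time_s": time; "qpos": joint angles; "joint_velocities": joint speeds; "effort": joint torques, N m; "tool_pos": TCP position; "tool_rot": TCP orientation; "force": force on the tool from outside, world axes, zero at the start; "wrist_torque": the same for the moment, N m; "grip_width": finger opening in m.
Only numpy, scipy, OpenCV 4.12 (cv2) and the standard library are available. Lean on these libraries where they do the work, as an engineer would, in place of code of your own. Each camera call takes 0.05 s, during which the arm holds its last target.

## Task

Push the camera along its rails until it is fully home against the imaging box, hook the latch loop over the keeper on the camera, and press the latch lever down flat, past centre, so the camera is clamped. Then set the light-path lever on the box straight upright. Leave the mouse, lens, dish and screwdriver where they lie.

Things in the scene. Friction and masses are not known exactly. Their poses are not given: they have to be found in the camera images.
- rig: Fixed station: black base plate 150 (x) by 400 (y) by 12 mm with a white box, 100 wide (x), y from -205 to 0, top at z = 70 mm. Origin on the bench, under the middle of the box's face that meets the camera. Own y runs along the rails from box to camera; x across; z up. All its parts move in its y-z plane, centred at x = 0.
- camera (a joint): Grey camera block, 80 wide (x), 91 long (y), from 20 to 70 mm high, 0.7 kg, sliding along the rig's y on two rails (2 N friction). Value in m: 0 = just touching the box's rubber gasket (fully home), grows away from the box, up to 0.075.
- camera_end (a point): Middle of the camera's flat outer end face (80 wide, 50 high), 45 mm above the bench; the face looks along the rig's +y. Push it towards -y. 100 mm from the rig's origin along y when home.
- keeper (a point): Seat of the keeper, a steel hook on the camera's top, sprung to give 1 to 3 mm to -y (8 N per mm): where the middle of the loop's bar comes to rest; 75 mm above the bench, rig y = 18 mm when home; axes as the rig's. The bar must come down on the +y side of the hook's lip onto the camera's top (bar middle then 2.5 mm below this point); the lever then draws it to -y, under the lip.
- keeper_lip (a point): Outer (+y) top edge of the keeper's lip, 2.5 mm to +y of the seat and 8 mm above it (13 mm above the camera's top). The hook is 24 mm wide (x); its upright wall faces +y, 2.5 mm to the -y side of the seat; the lip is 4 mm thick, its underside 4 mm above the seat.
- latch_pivot (a point): Hinge axis of the latch lever (along the rig's x), fixed on the box at rig y = -30 mm, z = 84 mm.
- latch_lever (a joint): Steel latch lever, 18 wide, 5 mm thick, 68 mm long from the pivot, last 8 mm slightly turned up. Value in rad: 0 = flat along the box's top, pointing to the rig's -y (closed); pi/2 = upright; more = leaning towards the camera (up to 2.5). Stays where left. With the loop hooked, tension begins near 1.0, dead centre is near 0.4; under 5 N pressed 40 mm from the pivot closes it.
- latch_loop (a joint): Wire loop hinged on the lever at a pin 16 mm from its pivot, at rig (y, z) = pivot + 16 mm * (-cos(lever - 0.2), sin(lever - 0.2)). Two 5 mm wires 34 mm apart run 61.8 mm from pin to cross bar. Value in rad: the loop's angle above the rig's +y is (latch_loop - latch_lever). Light friction (0.017 N m) holds the raised loop; lowered below about 40 degrees it drops by itself.
- loop_bar (a point): Middle of the loop's cross bar (5 mm thick, 34 mm long along the rig's x), 61.8 mm from the loop's pin.
- loop_tab (a point): Middle of the loop's finger tab: a steel tongue 12 mm wide (x), 30 long, 10 thick, its middle 22 mm beyond the bar, turned up 65 degrees from the loop's plane (9.3 mm further out than the bar and 19.9 mm above it in the loop's frame). Can be pinched across its 12 mm (fingers closing along the rig's x) and then turns between the fingers.
- light_lever (a joint): Light-path lever on the box: an aluminium blade with a black knob at its end, hinge along the rig's x. Value in rad: 0 = leaning 0.9 rad from upright towards the rig's -y; 0.9 = upright, above the black line across the box; 1.8 = leaning as far to +y. Stays where left (about 0.04 N m friction).
- light_pivot (a point): Hinge axis of the light-path lever, at rig y = -145 mm, z = 82 mm.
- light_knob (a point): Middle of the light-path lever's knob: cylinder 18 mm in diameter, 20 mm long along the rig's x, 55 mm from the light pivot.
- mouse: Bystander: black computer mouse, 100 by 58 by 32 mm, origin under its middle.
- objective: Bystander: steel and brass microscope lens standing upright, 34 mm in diameter, 45 mm high, origin under its middle.
- dish: Bystander: closed white dish, 62 mm in diameter, 18 mm high, origin under its middle.
- screwdriver: Bystander: screwdriver lying on the bench, 150 mm long, origin under its middle.

How it is judged (in metres and radians):
On the way, in this order (a step that is already met when the one before it is completed fails the run):
1. the camera is pushed home against the box, within 3 mm (value of joint camera below 0.003 m), for 0.2 s.
2. the loop's bar is down behind the keeper, below its lip (value of joint camera below 0.003 m and y of loop_bar in the frame of keeper between -0.004 and 0.018 m and z of loop_bar in the frame of keeper between -0.008 and 0.004 m), for 0.2 s.
3. the latch lever is pressed flat with the loop hooked under the lip (value of joint camera below 0.003 m and y of loop_bar in the frame of keeper between -0.004 and 0.005 m and z of loop_bar in the frame of keeper between -0.008 and 0.004 m and value of joint latch_lever below 0.1 rad), for 0.2 s.
4. the light-path lever is set upright within 0.12 rad (value of joint light_lever between 0.78 and 1.02 rad), for 0.2 s.
At the end, for the whole second after the job is handed in: The camera is home (joint camera below 3 mm), the loop's bar is in the keeper (within 5 mm of its seat along y, below the lip), the latch lever is flat within 0.1 rad, and the light-path lever is at rest upright within 0.12 rad (0.78 to 1.02) (all of step 3 and all of step 4 and velocity of joint light_lever between -0.05 and 0.05 rad/s); the robot touches nothing.
It fails at once if the mouse is moved more than 30 mm (distance of mouse from where it was at the start of the episode above 0.03 m).
It fails at once if the objective is moved more than 30 mm (distance of objective from where it was at the start of the episode above 0.03 m).
It fails at once if the dish is moved more than 30 mm (distance of dish from where it was at the start of the episode above 0.03 m).
It fails at once if the screwdriver is moved more than 30 mm (distance of screwdriver from where it was at the start of the episode above 0.03 m).
It also fails if it takes over 72 s, if anything falls off the work surface, if the arm or the gripper's body presses on something with over 40 N, if the wrist force passes 120 N, or if a joint passes its speed limit or range.

## Working session

There is one attempt and no reset: what is moved stays moved. The work goes in short steps, Python scripts to look and compute and a tool call to move; the robot and the scene stay as the last step left them, time stands still between calls to the robot, and variables do not carry over. Pictures are saved under pics/ and viewed, and the job is handed in when it is done.

Besides the shell and the picture viewer there is one more tool, called after ">>>" as name(argument=value, ...) on one line, values as JSON. servo_tool: Moves the arm, as the interface text tells. Its arguments: {"type":"object","properties":{"rows":{"type":"array"},"force":{"type":"number"}},"required":["rows"]}

```bash
mkdir -p pics; ls; python3 - <<'E'
from cell import *
import cv2, pickle
o=get_obs(); print({k:o[k] for k in('time_s','tool_pos','tool_rot','force','grip_width')}, finger_overhang)
for n in('scene','top'):
    p=read_camera(n); cv2.imwrite(f'pics/{n}0.png',p['frame']); pickle.dump(p,open(f'{n}0.pkl','wb'))
    print(n,p['intrinsics'],p['cam_to_world'])
E
```

```text
pics
{'time_s': 0.0, 'tool_pos': array([ 0.22127572, -0.61060189,  0.2324444 ]), 'tool_rot': array([-176.24944371,   89.8879734 ,  113.67719813]), 'force': array([-0.05453187, -0.0505608 , -0.18589701]), 'grip_width': 0.0872506900991248} 0.011
scene [[515.39659364   0.         284.06987223]
 [  0.         515.39659364 212.22569457]
 [  0.           0.           1.        ]] [[-0.50387819  0.6339891  -0.58665543  1.13049097]
 [ 0.86370692  0.36129543 -0.35139147  0.37195268]
 [-0.01082244 -0.68375685 -0.72962966  0.82560848]
 [ 0.          0.          0.          1.        ]]
top [[541.32565807   0.         272.5763561 ]
 [  0.         541.32565807 211.67290877]
 [  0.           0.           1.        ]] [[ 0.02534592 -0.99262598  0.11853794  0.44070644]
 [-0.99896698 -0.02962292 -0.03445937  0.04171853]
 [ 0.0377167  -0.11754208 -0.9923514   1.07465737]
 [ 0.          0.          0.          1.        ]]
```

View pics/scene0.png

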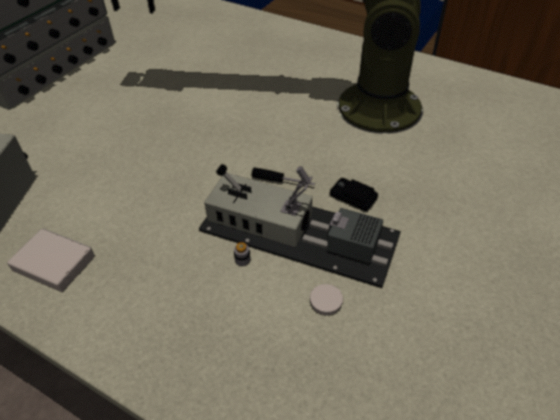

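View pics/top0.png

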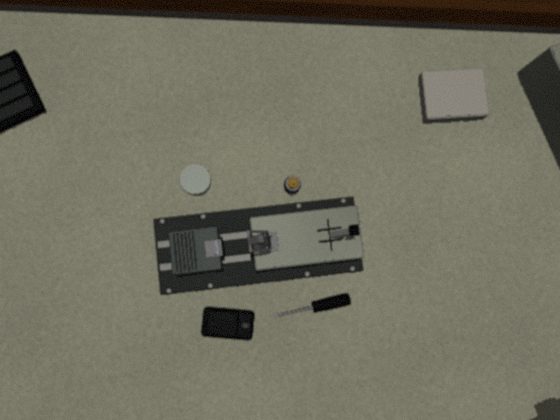

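```bash
cat > h.py <<'E'
import numpy as np, cv2, pickle
from cell import *
def cloud(p,T=None):
    K=p['intrinsics'];z=p['range_z'];v,u=np.mgrid[:z.shape[0],:z.shape[1]]
    P=np.stack([(u-K[0,2])/K[0,0]*z,(v-K[1,2])/K[1,1]*z,z],-1)
    T=p['cam_to_world'] if T is None else T
    W=P@T[:3,:3].T+T[:3,3]; W[z==0]=np.nan
    return W
E
python3 - <<'E'
from h import *
for n in('scene','top'):
    p=pickle.load(open(f'{n}0.pkl','rb')); W=cloud(p)
    # bench check
    for nm in('rig','camera','latch_lever','latch_loop','light_lever','mouse','objective','dish','screwdriver'):
        pass
    z=W[...,2]; print(n,'bench z',np.nanmedian(z[(W[...,0]>.3)&(W[...,0]<.9)&(abs(W[...,1])<.4)]))
    m=(z>.064)&(z<.076)&(W[...,0]>.25)&(W[...,0]<.8)&(abs(W[...,1])<.35)
    k,l,s,c=cv2.connectedComponentsWithStats(m.astype(np.uint8))
    for i in range(1,k):
        if s[i,4]>100:
            Q=W[l==i]; r=cv2.minAreaRect(Q[:,:2].astype(np.float32)*1000); print(s[i],r,np.median(Q[:,2]))
    m=(z>.007)&(z<.017)&(W[...,0]>.25)&(W[...,0]<.8)&(abs(W[...,1])<.35)
    k,l,s,c=cv2.connectedComponentsWithStats(m.astype(np.uint8))
    for i in range(1,k):
        if s[i,4]>100:
            Q=W[l==i]; r=cv2.minAreaRect(Q[:,:2].astype(np.float32)*1000); print('pl',s[i],r,np.median(Q[:,2]))
from cell import *
for n in('scene','top'):
    p=read_camera(n);W=cloud(p)
    for nm in('rig','camera','keeper','latch_lever','latch_loop','loop_tab','light_lever','light_knob','mouse','objective','dish','screwdriver'):
        for d in cut_out(nm,p)[:1]:
            Q=W[d['pixels']];print(n,nm,round(d['score'],2),np.round(d['extent']),np.round(np.nanmedian(Q,0)*1000),np.round(np.nanmin(Q,0)*1000),np.round(np.nanmax(Q,0)*1000))
E
```

```text
scene bench z -0.0010383148473857018
[ 205  174  108   57 3066] ((515.5401611328125, -56.27583312988281), (102.6555404663086, 208.36122131347656), 8.539179801940918) 0.06844213332423738
[ 328  208   56   41 1431] ((485.9958190917969, 146.68453979492188), (82.8315658569336, 96.82180786132812), 9.12059497833252) 0.06853174694527187
pl [252 174  49   9 145] ((393.02490234375, -90.4605712890625), (23.15699005126953, 111.2867431640625), 29.232362747192383) 0.01272185432593076
pl [330 190  49  21 202] ((369.9053039550781, 96.11577606201172), (49.21990203857422, 106.7958755493164), 25.02001953125) 0.013465804352305932
pl [ 199  207  202   80 4217] ((502.4682312011719, 31.144271850585938), (153.80038452148438, 400.33941650390625), 8.154454231262207) 0.010574487575432667
pl [310 284  34  30 481] ((628.6253051757812, 159.97512817382812), (60.14762496948242, 60.336002349853516), 40.52166748046875) 0.015621450205850373
top bench z 0.0003128160655017087
[ 250  205  114   65 5037] ((515.4474487304688, -57.86677551269531), (100.05172729492188, 204.95277404785156), 8.230000495910645) 0.0695830911043
[... 1995 characters left out ...]
153.] [482.  14.  52.] [523.  52. 187.]
top loop_tab 0.66 [314. 305.  75.  25.] [ 391. -104.   21.] [ 365. -153.   -5.] [414.  -9.  30.]
top light_lever 0.62 [346. 229.  29.   7.] [ 524. -127.  121.] [ 516. -145.   70.] [536. -99. 137.]
top light_knob 0.49 [345. 229.  27.  15.] [ 525. -127.  115.] [ 518. -147.   66.] [544. -99. 137.]
top mouse 0.87 [226. 322.  53.  38.] [351.  87.  28.] [318.  36.  -6.] [381. 140.  37.]
top objective 0.7 [291. 184.  18.  17.] [619. -30.  37.] [607. -48.   6.] [636. -15.  49.]
top dish 0.68 [195. 179.  26.  22.] [629. 160.  18.] [601. 130.  11.] [658. 190.  24.]
top screwdriver 0.7 [315. 304.  74.  25.] [ 393. -108.   22.] [ 367. -149.   -1.] [412.  -9.  30.]
```

```bash
cat >> h.py <<'E'
from scipy.spatial.transform import Rotation as Rn
YAW=8.2; _c,_s=np.cos(np.radians(YAW)),np.sin(np.radians(YAW))
O=np.array([.5008,.0438,0]); RM=np.array([[_c,-_s,0],[_s,_c,0],[0,0,1]])
def rig(W): return (W-O)@RM*1000   # world m -> rig mm
def world(r): return RM@(np.array(r)/1000)+O
def side(Qs,fn,yr=(-220,160),zr=(0,220),s=2):
    im=np.full((int((zr[1]-zr[0])*s),int((yr[1]-yr[0])*s),3),255,np.uint8)
    for Q,c in Qs:
        u=((Q[:,0,]*0+Q[:,1]-yr[0])*s); v=((zr[1]-Q[:,2])*s)
        ok=(u>=0)&(u<im.shape[1])&(v>=0)&(v<im.shape[0]); 
        for a,b in zip(u[ok].astype(int),v[ok].astype(int)): cv2.circle(im,(a,b),1,c,-1)
    for y in range(int(yr[0])//20*20,int(yr[1]),20):
        x=int((y-yr[0])*s); cv2.line(im,(x,0),(x,im.shape[0]),(220,220,220),1); cv2.putText(im,str(y),(x,im.shape[0]-4),0,.35,(0,0,0))
    for z in range(int(zr[0]),int(zr[1]),20):
        x=int((zr[1]-z)*s); cv2.line(im,(0,x),(im.shape[1],x),(220,220,220),1); cv2.putText(im,str(z),(0,x),0,.35,(0,0,0))
    cv2.imwrite(fn,im)
def tool():
    o=get_obs(); R=Rn.from_euler('xyz',o['tool_rot'],degrees=True).as_matrix()
    return o,R
E
python3 - <<'E'
from h import *
Qs=[]
for n,c in(('scene',(0,0,255)),('top',(255,0,0))):
    p=pickle.load(open(f'{n}0.pkl','rb')); Q=rig(cloud(p).reshape(-1,3)); 
    a=Q[(abs(Q[:,0])<30)&(Q[:,2]>5)&(Q[:,1]>-230)&(Q[:,1]<170)]; Qs.append((a,c))
    b=Q[(abs(Q[:,0])<38)&(Q[:,2]>60)&(Q[:,2]<74)&(Q[:,1]>60)]; print(n,'camera end',np.sort(b[:,1])[-30::5])
side(Qs,'pics/side0.png')
o,R=tool();print(R.round(3), 'rig xyz',rig(o['tool_pos']), 'jaw axis yaw',np.degrees(np.arctan2(R[1,2],R[0,2])))
for n in('scene','top'):
    p=pickle.load(open(f'{n}0.pkl','rb'));f=p['frame']
    f=f[150:290,180:400] if n=='scene' else f[180:300,150:370]
    cv2.imwrite(f'pics/{n}0z.png',cv2.convertScaleAbs(cv2.resize(f,None,fx=3.6,fy=3.6,interpolation=3),alpha=1.6,beta=10))
E
```

```text
scene camera end [151.09146019 151.2503403  151.68045278 151.76556796 151.9119278
 152.1022958 ]
top camera end [150.76472624 151.13808218 151.2894665  151.57460395 151.76596046
 151.99285555]
[[-0.     0.94   0.341]
 [-0.     0.341 -0.94 ]
 [-1.    -0.     0.   ]] rig xyz [-369.82483592 -608.38083053  233.60100283] jaw axis yaw -70.06988411222672
```

View pics/side0.png

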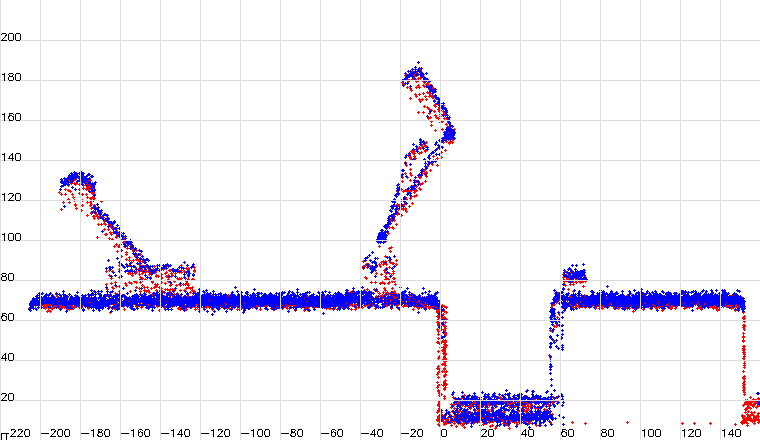

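View pics/scene0z.png

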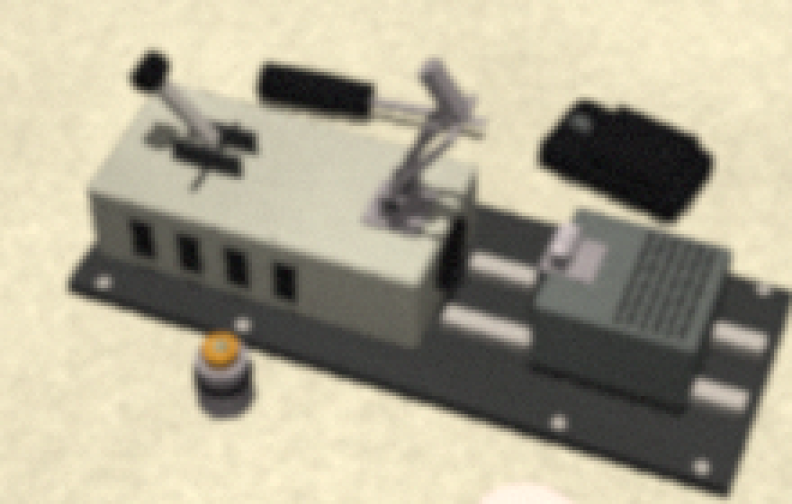

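>>> servo_tool(rows=[10, 18, 0, 3, 1, 30, 50, 0, 10, 1, 50, 85, 0, 17, 1, 70, 119, 0, 24, 1, 90, 153, 0, 31, 1, 110, 187, 0, 38, 1, 130, 221, 0, 45, 1, 150, 255, 0, 52, 1, 170, 289, 0, 59, 1, 190, 323, 0, 66, 1], force=20)

```text
time_s: 2.23
tool_pos: [0.4122, -0.2864, 0.2339]
tool_rot: [-53.5, 89.9, -57.2]
force: [0.7, -0.4, 0.4]
grip_width: 0.0285
```

>>> servo_tool(rows=[18, 36, 0, 5, 1, 36, 72, 0, 10, 1, 54, 108, 0, 12.3, 1, 70, 146, 0, 12.3, 1, 85, 184, 0, 12.3, 1, 95, 224, 0, 12.3, 1, 100, 264, 0, 12.3, 1, 100, 304, 0, 12.3, 1, 95, 344, 0, 12.3, 1, 90, 384, 0, 12.3, 1])

```text
time_s: 3.07
tool_pos: [0.5013, 0.0978, 0.2339]
tool_rot: [-13.7, 89.9, -5.5]
force: [-0.3, 0.5, 0.4]
grip_width: 0.0003
```

>>> servo_tool(rows=[-7, 40, 0, 0, 1, -13, 75, 0, 0, 1, -20, 100, 0, 0, 1, -24, 115, -10, 0, 1, -26, 120, -45, 0, 1, -26, 120, -85, 0, 1, -26, 120, -125, 0, 1, -26, 120, -155, 0, 1, -26, 120, -165, 0, 1, -26, 120, -165, 0, 1])

```text
time_s: 3.9
tool_pos: [0.4736, 0.2151, 0.0663]
tool_rot: [-176.4, 89.7, -168.2]
force: [0.7, -0.2, 0.1]
grip_width: 0.0007
```

```bash
python3 - <<'E'
from h import *
o,R=tool();print(o['time_s'],rig(o['tool_pos']),'jaw yaw',np.degrees(np.arctan2(R[1,2],R[0,2])),o['force'],o['grip_width'])
E
```

```text
3.9 [ -2.48086411 173.42556124  66.3310682 ] jaw yaw 8.244136358431996 [ 0.71000547 -0.24007346  0.11058898] 0.0007020523185935631
```

>>> servo_tool(rows=[2.5, 0.4, -15, 0, 1, 3.5, -6.6, -15, 0, 1, 4.5, -13.5, -15, 0, 1, 5.5, -20.5, -15, 0, 1, 6.5, -27.5, -15, 0, 1, 7.5, -34.5, -15, 0, 1, 8.5, -41.5, -15, 0, 1, 9.5, -48.5, -15, 0, 1, 10.5, -55.5, -15, 0, 1, 11.2, -60, -15, 0, 1])

```text
time_s: 4.73
tool_pos: [0.4873, 0.1546, 0.0538]
tool_rot: [-34.9, 89.9, -26.8]
force: [1.9, 2.2, 1.2]
grip_width: 0.0006
```

>>> servo_tool(rows=[0.3, -2, 0, 0, 1, 0.4, -3, 0, 0, 1, 0.6, -4, 0, 0, 1, 0.6, -4, 0, 0, 1])

```text
time_s: 5.07
tool_pos: [0.4873, 0.1526, 0.0536]
tool_rot: [62.3, 89.9, 70.5]
force: [0.7, 2.7, -0.5]
grip_width: 0.0005
```

```bash
python3 - <<'E'
from h import *
o,R=tool();print(o['time_s'],rig(o['tool_pos']),o['force'],o['grip_width'])
p=read_camera('scene');Q=rig(cloud(p).reshape(-1,3))
b=Q[(abs(Q[:,0])<38)&(Q[:,2]>60)&(Q[:,2]<74)&(Q[:,1]>20)&(Q[:,1]<200)]; print('camera end',np.sort(b[:,1])[-30::5])
pickle.dump(p,open('s1.pkl','wb'))
E
```

```text
5.0667 [  2.16469958 109.56270163  53.5722392 ] [ 0.67494979  2.6649424  -0.54577828] 0.0005199961954564649
camera end [54.36691748 54.86284434 55.55483345 55.84582446 56.90327018 57.85227889]
```

>>> servo_tool(rows=[0, -1, 0, 0, 1, 0.2, -2, 0, 0, 1, 0.4, -3, 0, 0, 1, 0.4, -3, 0, 0, 1])

```text
time_s: 5.45
tool_pos: [0.4873, 0.1525, 0.0537]
tool_rot: [75.1, 89.7, 83.4]
force: [1.1, 10.0, -1.8]
grip_width: 0.0005
```

>>> servo_tool(rows=[0, -1, 0, 0, 1, 0.2, -2, 0, 0, 1, 0.4, -3, 0, 0, 1, 0.4, -3, 0, 0, 1])

```text
time_s: 5.78
tool_pos: [0.4873, 0.1524, 0.0537]
tool_rot: [76.5, 89.5, 84.9]
force: [1.4, 15.3, -3.3]
grip_width: 0.0005
```

```bash
python3 - <<'E'
from h import *
o,R=tool();print(o['time_s'],rig(o['tool_pos']),o['force'],o['grip_width'])
E
```

```text
5.7833 [  2.16316311 109.40873661  53.72729914] [ 1.41235755 15.32570411 -3.33750445] 0.0004806901685844241
```

>>> servo_tool(rows=[-1.4, 10, 0, 0, 1, -2.8, 20, 10, 0, 1, -2.8, 20, 50, 0, 0.6, -2.8, 20, 90, 0, 0.6, -2.8, 20, 130, 0, 0.6, -1, 10, 160, 0, 0.6, 4, -25, 166, 0, 0.6, 9, -60, 166, 0, 0.6, 13, -95, 166, 0, 0.6, 14, -111, 166, 0, 0.6])

```text
time_s: 6.62
tool_pos: [0.502, 0.0287, 0.2202]
tool_rot: [-105.9, 89.8, -98.0]
force: [-0.1, -0.6, -0.1]
grip_width: 0.034
```

>>> servo_tool(rows=[0, 0, 0, 0, 0.6, 0, 0, 0, 0, 0.6])

```text
time_s: 6.78
tool_pos: [0.5016, 0.0337, 0.2198]
tool_rot: [-149.4, 89.9, -141.3]
force: [-0.2, 1.0, 0.3]
grip_width: 0.0343
```

```bash
python3 - <<'E'
from h import *
o,R=tool();print(o['time_s'],rig(o['tool_pos']),o['force'],o['grip_width'])
Qs=[]
for n,c in(('scene',(0,0,255)),('top',(255,0,0))):
    p=read_camera(n); Q=rig(cloud(p).reshape(-1,3)); pickle.dump(p,open(f'{n}2.pkl','wb'))
    a=Q[(abs(Q[:,0])<24)&(Q[:,2]>5)&(Q[:,1]>-230)&(Q[:,1]<170)]; Qs.append((a,c))
    b=Q[(abs(Q[:,0])<38)&(Q[:,2]>60)&(Q[:,2]<74)&(Q[:,1]>60)&(Q[:,1]<170)]; print(n,'camera end',np.sort(b[:,1])[-30::5])
    t=Q[(abs(Q[:,0])<24)&(Q[:,2]>155)&(Q[:,2]<195)&(abs(Q[:,1])<30)]; print('tab x',np.nanpercentile(t[:,0],[5,50,95]))
side(Qs,'pics/side2.png')
p=read_camera('wrist'); cv2.imwrite('pics/w2.png',p['frame'])
E
```

```text
6.7833 [ -0.63907758 -10.11963868 219.83936539] [-0.20527773  0.9703955   0.25506148] 0.034312059523480896
scene camera end [98.73823414 99.05533486 99.22523989 99.34791526 99.49480584 99.56866317]
tab x [-4.62992681  3.36190664  6.22317501]
top camera end [98.20981718 98.43117665 98.60106896 98.90053416 99.06438259 99.43724042]
tab x nan
  return np.nanmean(a, axis, out=out, keepdims=keepdims)
```

View pics/side2.png

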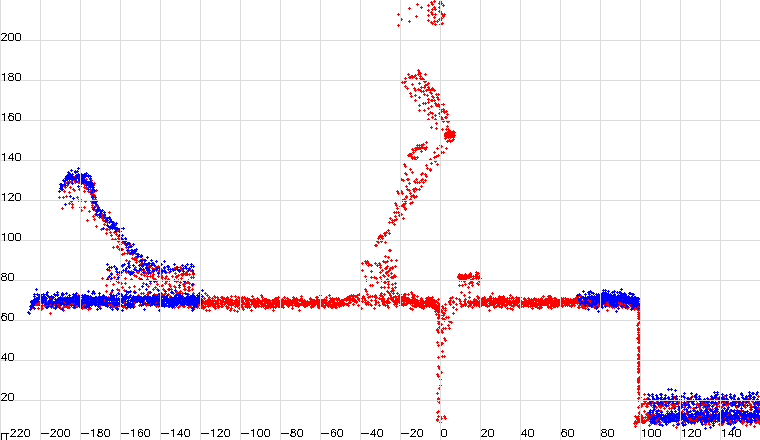

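View pics/w2.png

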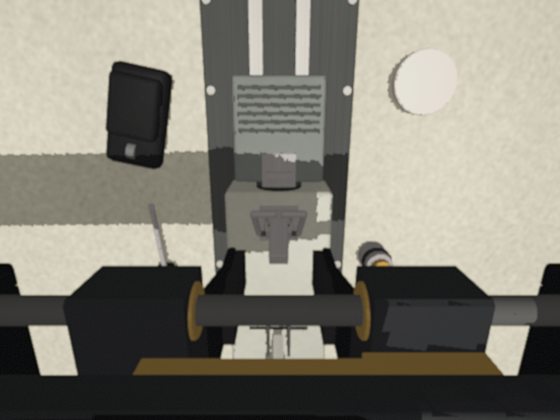

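>>> servo_tool(rows=[0, 0, -15, 0, 0.6, 0, 0.5, -35, 0, 0.6, -0.1, 1, -45, 0, 0.6, -0.1, 1, -45, 0, 0.6, -0.1, 1, -45, 0, 1, -0.1, 1, -45, 0, 1, -0.1, 1, -45, 0, 1, -0.1, 1, -45, 0, 1], force=8)

```text
time_s: 7.6
tool_pos: [0.5026, 0.036, 0.1755]
tool_rot: [-16.7, 89.9, -8.4]
force: [0.4, 0.4, 0.5]
grip_width: 0.0155
```

```bash
python3 - <<'E'
from h import *
o,R=tool();print(o['time_s'],rig(o['tool_pos']),o['force'],o['grip_width'])
E
```

```text
7.6 [  0.67201352  -7.98505251 175.48379585] [0.39337581 0.35290099 0.50407855] 0.015516958458023198
```

>>> servo_tool(rows=[0, 0, 0, 0, 1, 0, 0, 0, 0, 1, -0.9, 6.5, -2, 0, 1, -1.9, 12.9, -4.7, 0, 1, -2.7, 18.9, -7.9, 0, 1, -3.5, 24.6, -11.5, 0, 1, -4.3, 29.8, -15.7, 0, 1, -5, 34.8, -20.3, 0, 1, -5.6, 39.4, -25.3, 0, 1, -5.6, 39.4, -25.3, 0, 1])

```text
time_s: 8.43
tool_pos: [0.4958, 0.0763, 0.148]
tool_rot: [138.8, 89.9, 147.1]
force: [-1.5, -1.3, -2.0]
grip_width: 0.0117
```

```bash
python3 - <<'E'
from h import *
o,R=tool();print(o['time_s'],rig(o['tool_pos']),o['force'],o['grip_width'])
Qs=[]
for n,c in(('scene',(0,0,255)),('top',(255,0,0))):
    p=read_camera(n); Q=rig(cloud(p).reshape(-1,3))
    a=Q[(abs(Q[:,0])<24)&(Q[:,2]>5)&(Q[:,1]>-230)&(Q[:,1]<170)]; Qs.append((a,c))
    cv2.imwrite(f'pics/{n}3.png',cv2.resize(p['frame'][110:320,150:430],None,fx=2.5,fy=2.5))
side(Qs,'pics/side3.png')
E
```

```text
8.4333 [ -0.26266463  32.9138714  148.00411106] [-1.4522177  -1.29870047 -2.02023953] 0.011693397025209265
```

View pics/side3.png

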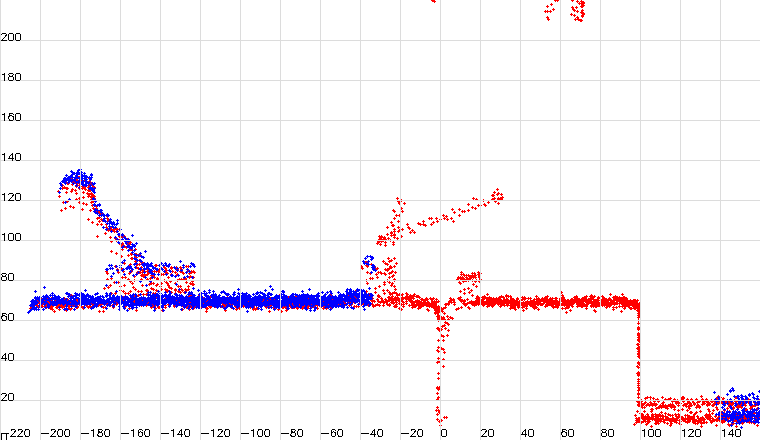

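View pics/scene3.png

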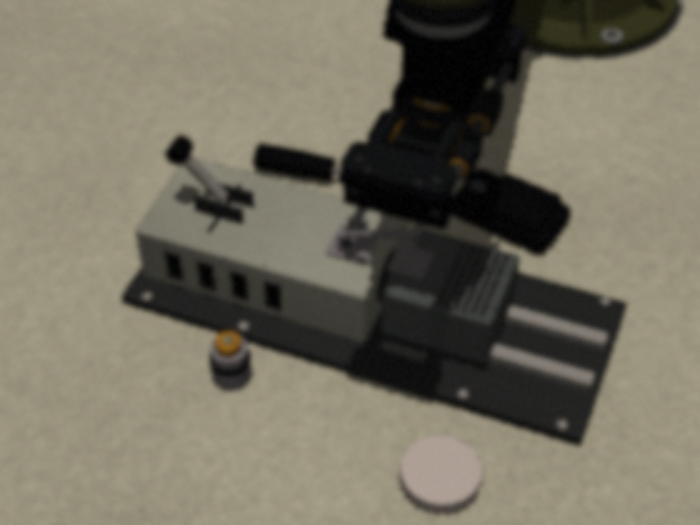

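>>> servo_tool(rows=[-0.5, 3.4, -4.5, 0, 1, -0.9, 6.3, -9.1, 0, 1, -1.3, 8.8, -14, 0, 1, -1.6, 11, -18.9, 0, 1, -1.9, 12.8, -24, 0, 1, -2.1, 14.4, -29.2, 0, 1, -2.3, 16.2, -39.9, 0, 1, -2.4, 16.6, -48, 0, 1, -2.4, 16.4, -53.4, 0, 1, -2.4, 16.4, -53.4, 0, 1])

```text
time_s: 9.37
tool_pos: [0.4937, 0.092, 0.0946]
tool_rot: [118.7, 89.9, 126.9]
force: [-2.2, 1.6, -1.4]
grip_width: 0.0119
```

```bash
python3 - <<'E'
from h import *
o,R=tool();print(o['time_s'],rig(o['tool_pos']),o['force'],o['grip_width'])
Qs=[]
for n,c in(('scene',(0,0,255)),('top',(255,0,0))):
    p=read_camera(n); Q=rig(cloud(p).reshape(-1,3))
    a=Q[(abs(Q[:,0])<24)&(Q[:,2]>5)&(Q[:,1]>-230)&(Q[:,1]<170)]; Qs.append((a,c))
side(Qs,'pics/side4.png')
E
```

```text
9.3667 [-0.15632708 48.76455635 94.55829948] [-2.15483078  1.63159424 -1.37039854] 0.011915598271631002
```

View pics/side4.png

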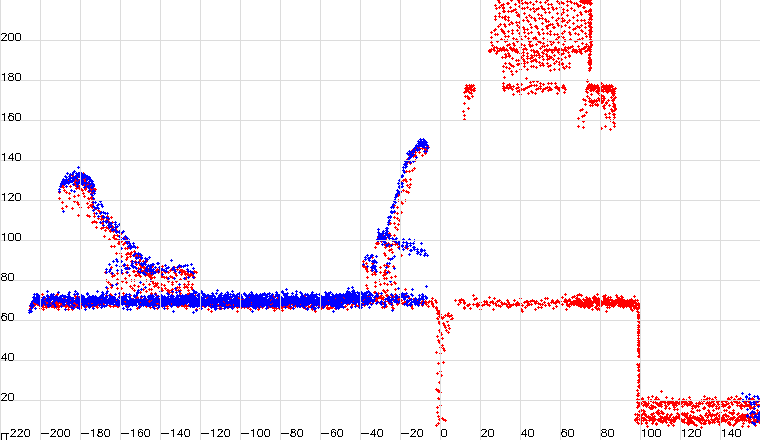

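Loop is nearly down. Release, lift, check.

>>> servo_tool(rows=[0, 0, 0, 0, 0.6, 0, 0, 0, 0, 0.6, 0, 0, 0, 0, 0.6, 0, 0, 15, 0, 0.6, 0, 0, 50, 0, 0.6, 0, 0, 90, 0, 1, 0, 0, 115, 0, 1, 0, 0, 115, 0, 1], force=20)

```text
time_s: 10.13
tool_pos: [0.4983, 0.0923, 0.2174]
tool_rot: [-10.9, 89.3, -2.7]
force: [0.3, 0.7, -0.2]
grip_width: 0.022
```

```bash
python3 - <<'E'
from h import *
o,R=tool();print(o['time_s'],rig(o['tool_pos']),o['force'],o['grip_width'])
Qs=[]
for n,c in(('scene',(0,0,255)),('top',(255,0,0))):
    p=read_camera(n); Q=rig(cloud(p).reshape(-1,3))
    a=Q[(abs(Q[:,0])<24)&(Q[:,2]>5)&(Q[:,1]>-230)&(Q[:,1]<170)]; Qs.append((a,c))
side(Qs,'pics/side5.png')
p=read_camera('wrist'); cv2.imwrite('pics/w5.png',p['frame'])
E
```

```text
10.1333 [  4.4215229   48.39912386 217.43000495] [ 0.27490131  0.73868698 -0.2263831 ] 0.021977448926429895
```

View pics/side5.png

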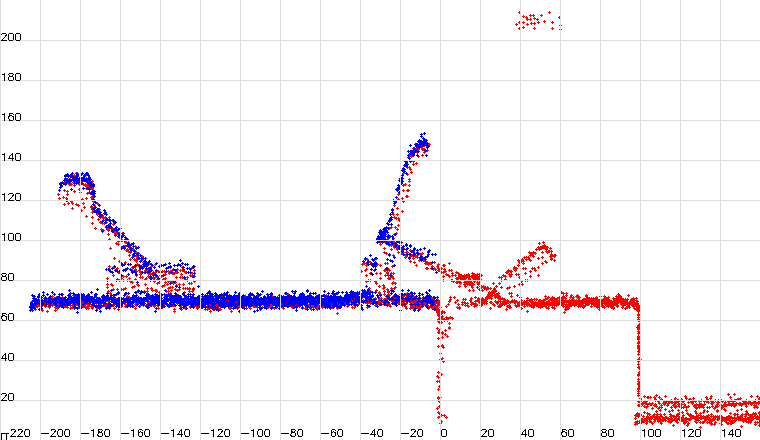

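View pics/w5.png

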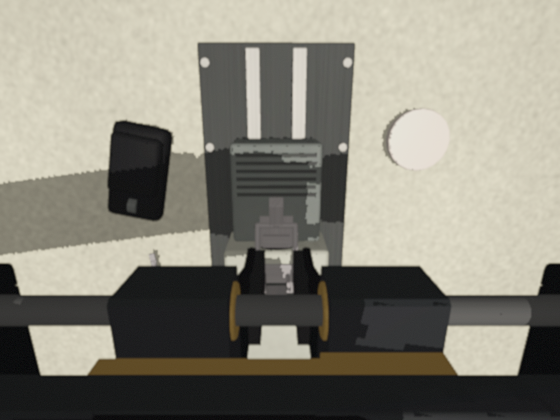

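>>> servo_tool(rows=[2.6, -18, -5, 0, 1, 5.2, -36.2, -10, 0, 1, 5.2, -36.2, -35, 0, 1, 5.2, -36.2, -60, 0, 1, 5.2, -36.2, -70, 0, 1, 5.2, -36.2, -70, 0, 1])

```text
time_s: 10.78
tool_pos: [0.4964, 0.0552, 0.1373]
tool_rot: [166.3, 89.6, 174.6]
force: [-1.3, 0.7, 1.1]
grip_width: 0.0008
```

```bash
python3 - <<'E'
from h import *
o,R=tool();print(o['time_s'],rig(o['tool_pos']),o['force'],o['grip_width'])
E
```

```text
10.7833 [ -2.76779587  11.9254289  137.27199239] [-1.28098646  0.73771708  1.10119587] 0.0007688906877667578
```

>>> servo_tool(rows=[1.5, -7, 1, 0, 1, 3, -13.9, 2, 0, 1, 4, -21.8, 3, 0, 1, 5.3, -29.7, 3, 0, 1, 6.5, -38.6, 2.5, 0, 1, 7.7, -46.7, 0.7, 0, 1, 8.9, -55.2, -3.1, 0, 1, 8.9, -55.2, -3.1, 0, 1])

```text
time_s: 11.45
tool_pos: [0.5086, -0.0022, 0.1374]
tool_rot: [-54.8, 89.9, -46.7]
force: [-0.3, -0.8, -0.5]
grip_width: 0.0004
```

```bash
python3 - <<'E'
from h import *
o,R=tool();print(o['time_s'],rig(o['tool_pos']),o['force'],o['grip_width'])
Qs=[]
for n,c in(('scene',(0,0,255)),('top',(255,0,0))):
    p=read_camera(n); Q=rig(cloud(p).reshape(-1,3))
    a=Q[(abs(Q[:,0])<24)&(Q[:,2]>5)&(Q[:,1]>-230)&(Q[:,1]<170)]; Qs.append((a,c))
    cv2.imwrite(f'pics/{n}6.png',cv2.resize(p['frame'][110:320,150:430],None,fx=2.5,fy=2.5))
side(Qs,'pics/side6.png')
E
```

```text
11.45 [  1.15306508 -46.68765686 137.39126819] [-0.34660228 -0.83234281 -0.47354692] 0.00037402565543927875
```

View pics/side6.png

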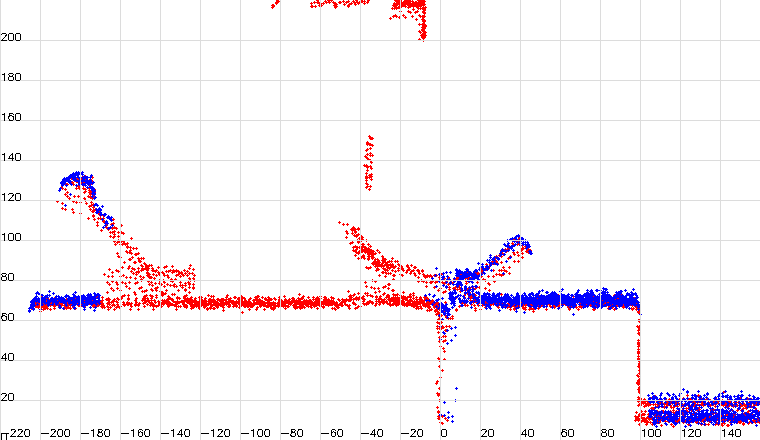

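>>> servo_tool(rows=[0.5, -3.8, -2.7, 0, 1, 1.1, -7.5, -5.5, 0, 1, 1.6, -10.8, -9, 0, 1, 2, -14, -12.3, 0, 1, 2.4, -16.6, -16.3, 0, 1, 2.7, -18.8, -20.3, 0, 1, 3, -20.6, -24.6, 0, 1, 3.2, -22.1, -29.1, 0, 1, 3.4, -23.4, -36, 0, 1, 3.4, -23.4, -39, 0, 1])

```text
time_s: 12.38
tool_pos: [0.511, -0.0235, 0.0977]
tool_rot: [168.9, 89.9, 177.1]
force: [-3.5, -1.9, 20.6]
grip_width: 0.0006
```

```bash
python3 - <<'E'
from h import *
o,R=tool();print(o['time_s'],rig(o['tool_pos']),o['force'],o['grip_width'])
E
```

```text
12.3833 [  0.54248565 -68.08177996  97.66263863] [-3.52815222 -1.91595542 20.63098259] 0.0006152041436117045
```

>>> servo_tool(rows=[0, 0, -1, 0, 1, 0, 0, -1, 0, 1, 0, 0, 15, 0, 1, 0, 0, 45, 0, 1, 3, -20, 80, 0, 0.5, 8.5, -59, 90, 0, 0.5, 14, -98, 90, 0, 0.5, 17, -118, 90, 0, 0.5, 17, -118, 90, 0, 0.5, 17, -118, 90, 0, 0.5])

```text
time_s: 13.22
tool_pos: [0.5282, -0.1422, 0.1881]
tool_rot: [115.9, 89.9, 124.0]
force: [-0.7, 1.7, -0.8]
grip_width: 0.0324
```

```bash
python3 - <<'E'
from h import *
o,R=tool();print(o['time_s'],rig(o['tool_pos']),o['force'],o['grip_width'])
Qs=[]
for n,c in(('scene',(0,0,255)),('top',(255,0,0))):
    p=read_camera(n); Q=rig(cloud(p).reshape(-1,3))
    a=Q[(abs(Q[:,0])<24)&(Q[:,2]>5)&(Q[:,1]>-230)&(Q[:,1]<170)]; Qs.append((a,c))
    cv2.imwrite(f'pics/{n}7.png',cv2.resize(p['frame'][110:320,150:430],None,fx=2.5,fy=2.5))
    t=Q[(abs(Q[:,0])<24)&(Q[:,2]>112)&(Q[:,2]<140)&(Q[:,1]<-165)&(Q[:,1]>-210)]; print(n,'knob',t.min(0) if len(t) else 0,t.max(0) if len(t) else 0)
side(Qs,'pics/side7.png')
p=read_camera('wrist'); cv2.imwrite('pics/w7.png',p['frame'])
E
```

```text
13.2167 [   0.60855683 -188.03932405  188.09341141] [-0.70850763  1.7053082  -0.84773611] 0.032396826800122305
scene knob [ -12.2163629  -190.61776886  112.05609034] [  10.1426874  -167.7386359   131.46978439]
top knob [  -9.51070835 -190.18337531  112.01154067] [   8.64457961 -167.73418747  133.53999114]
```

View pics/side7.png

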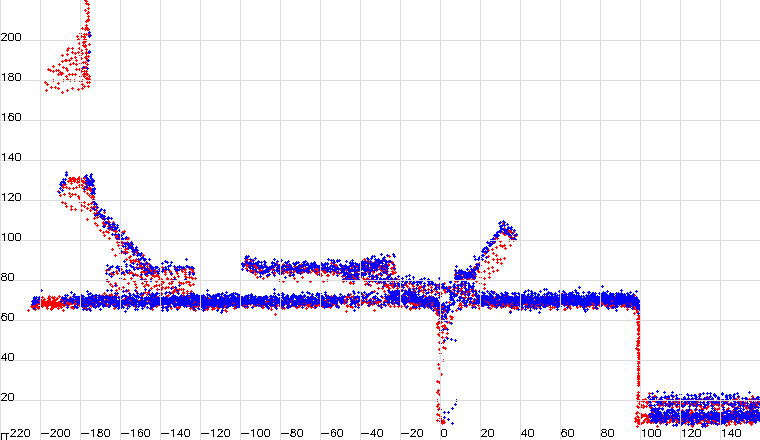

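View pics/w7.png

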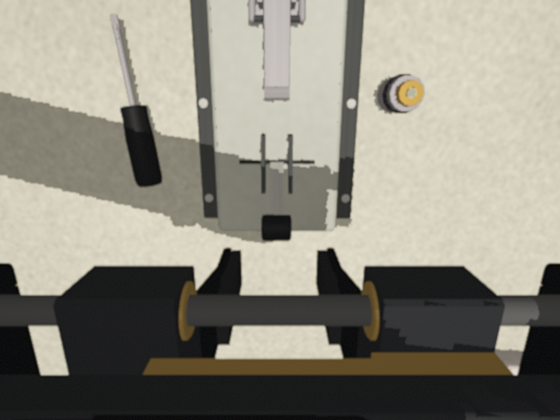

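>>> servo_tool(rows=[-0.5, 3.5, 0, 0, 0.4, -1, 7, -15, 0, 0.4, -1, 7, -40, 0, 0.4, -1, 7, -60, 0, 0.4, -1, 7, -66, 0, 0.4, -1, 7, -66, 0, 1, -1, 7, -66, 0, 1, -1, 7, -66, 0, 1, -1, 7, -66, 0, 1, -1, 7, -66, 0, 1], force=8)

```text
time_s: 14.2
tool_pos: [0.5283, -0.1343, 0.1239]
tool_rot: [-31.5, 89.9, -23.3]
force: [0.5, -0.3, 0.9]
grip_width: 0.027
```

```bash
python3 - <<'E'
from h import *
o,R=tool();print(o['time_s'],rig(o['tool_pos']),o['force'],o['grip_width'])
E
```

```text
14.2 [   1.80416802 -180.15721563  123.94212568] [ 0.45157786 -0.31759481  0.9412549 ] 0.026972582134981753
```

>>> servo_tool(rows=[0, 0, -1, 0, 1, 0, 0, -1, 0, 1, -0.7, 4.8, 3.4, 0, 1, -1.4, 9.5, 7, 0, 1, -2.3, 16, 10, 0, 1, -3.2, 22.2, 12, 0, 1, -4.2, 29, 13, 0, 1, -5, 35, 13.5, 0, 1, -5, 35, 13.5, 0, 1, -5, 35, 13.5, 0, 1])

```text
time_s: 15.03
tool_pos: [0.5209, -0.0975, 0.1365]
tool_rot: [164.2, 89.8, 172.5]
force: [-6.8, 0.4, 3.3]
grip_width: 0.0199
```

```bash
python3 - <<'E'
from h import *
o,R=tool();print(o['time_s'],rig(o['tool_pos']),o['force'],o['grip_width'])
Qs=[]
for n,c in(('scene',(0,0,255)),('top',(255,0,0))):
    p=read_camera(n); Q=rig(cloud(p).reshape(-1,3))
    a=Q[(abs(Q[:,0])<24)&(Q[:,2]>5)&(Q[:,1]>-230)&(Q[:,1]<170)]; Qs.append((a,c))
side(Qs,'pics/side8.png')
E
```

```text
15.0333 [  -0.30177505 -142.76301051  136.46817152] [-6.75493173  0.39473095  3.33809676] 0.019933327687800165
```

View pics/side8.png

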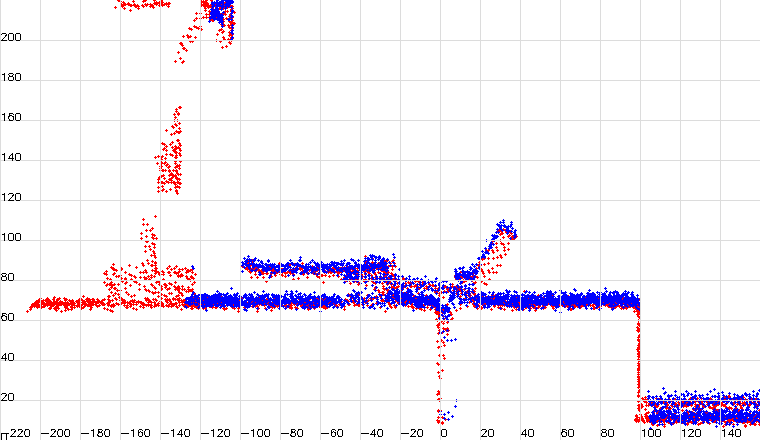

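>>> servo_tool(rows=[0, 0, 0, 0, 1, 0, 0, 0, 0, 0.5, 0, 0, 0, 0, 0.4, 0, 0, 0, 0, 0.4, 0, 0, 0, 0, 0.4, 0, 0, 20, 0, 0.4, 0, 0, 55, 0, 0.4, 10, -35, 80, 0, 0.4, 20, -75, 90, 0, 0.4, 30, -115, 90, 0, 0.4])

```text
time_s: 15.97
tool_pos: [0.5548, -0.2121, 0.2308]
tool_rot: [-32.3, 89.5, -23.9]
force: [0.5, 0.7, 1.1]
grip_width: 0.0519
```

>>> servo_tool(rows=[10, -40, 0, 0, 0.4, 20, -80, 0, 0, 0.4, 20, -80, 0, 0, 0.4])

```text
time_s: 16.22
tool_pos: [0.5709, -0.3029, 0.2246]
tool_rot: [-98.4, 89.8, -90.9]
force: [-2.3, -0.8, 0.2]
grip_width: 0.0526
```

```bash
python3 - <<'E'
from h import *
o,R=tool();print(o['time_s'],rig(o['tool_pos']),o['force'],o['grip_width'])
Qs=[]
for n,c in(('scene',(0,0,255)),('top',(255,0,0))):
    p=read_camera(n); Q=rig(cloud(p).reshape(-1,3))
    a=Q[(abs(Q[:,0])<24)&(Q[:,2]>5)&(Q[:,1]>-230)&(Q[:,1]<170)]; Qs.append((a,c))
    cv2.imwrite(f'pics/{n}9.png',cv2.convertScaleAbs(cv2.resize(p['frame'][140:310,150:410],None,fx=3,fy=3,interpolation=3),alpha=1.6,beta=10))
    t=Q[(abs(Q[:,0])<15)&(Q[:,2]>126)&(Q[:,2]<150)&(Q[:,1]<-120)&(Q[:,1]>-170)]; print(n,'knob',np.percentile(t,[2,50,98],axis=0).round(1) if len(t) else 0)
    b=Q[(abs(Q[:,0])<38)&(Q[:,2]>60)&(Q[:,2]<74)&(Q[:,1]>60)&(Q[:,1]<170)]; print('end',b[:,1].max())
side(Qs,'pics/side9.png')
E
```

```text
16.2167 [  19.98608614 -353.12967677  224.60064719] [-2.30169984 -0.83151996  0.16629414] 0.052557294500753825
scene knob [[ -10.6 -155.3  128.5]
 [   4.6 -145.1  140.3]
 [   9.9 -138.8  145.2]]
end 99.90562595769012
top knob [[ -10.1 -155.2  134.9]
 [  -0.7 -146.4  143.4]
 [   9.1 -139.   147.7]]
end 99.86589183476056
```

View pics/side9.png

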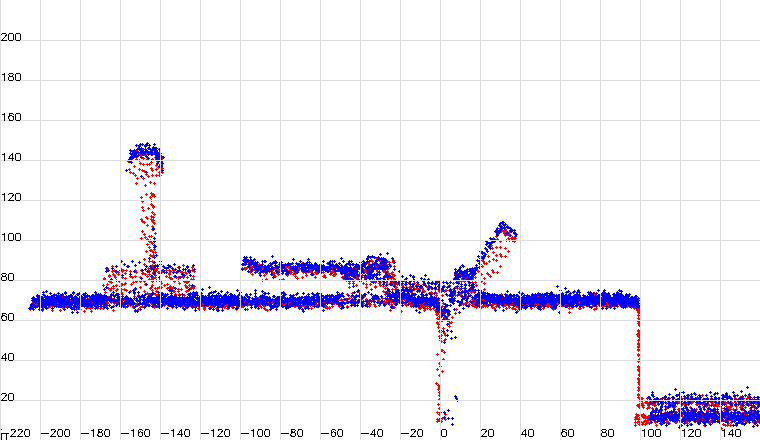

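View pics/scene9.png

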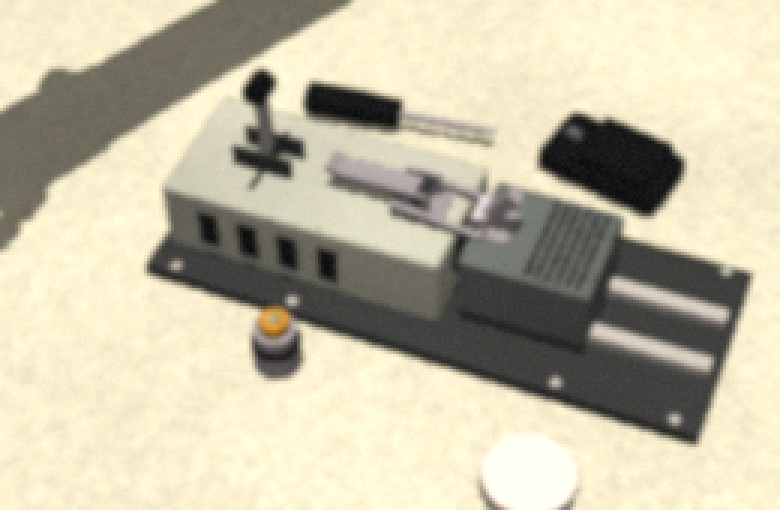

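```bash
python3 - <<'E'
from h import *
for n in('scene','top'):
    p=read_camera(n); Q=rig(cloud(p).reshape(-1,3))
    a=Q[(abs(Q[:,0])<7)&(Q[:,2]>80)&(Q[:,2]<100)&(Q[:,1]>-88)&(Q[:,1]<-50)]; print(n,'lever slope',-np.polyfit(a[:,1],a[:,2],1)[0],np.median(a[:,2]))
    t=Q[(abs(Q[:,0])<8)&(Q[:,2]>126)&(Q[:,2]<150)&(Q[:,1]<-120)&(Q[:,1]>-170)];b=Q[(abs(Q[:,0])<4)&(Q[:,2]>92)&(Q[:,2]<124)&(Q[:,1]<-120)&(Q[:,1]>-170)]
    print('blade',len(b),np.polyfit(b[:,2],b[:,1],1) if len(b)>5 else 0)
print(get_obs()['joint_velocities'].round(2))
sign_off()
E
```

```text
scene lever slope 0.006126714267592655 84.8629181169478
blade 37 [-2.10649202e-02 -1.43037940e+02]
top lever slope 0.007447837038847927 86.5180414273673
blade 7 [-1.74010909e-02 -1.41193327e+02]
[-0.65 -1.14 -0.89  0.55  0.16  0.15  0.13]
the job is handed in; nothing more can be done
```

I pushed the camera home, hooked the latch loop over the keeper, pressed the lever flat, set the light-path lever upright and handed the job in. No verdict comes back, so the results below are my own measurements from the depth images.

| Check | Measured | Limit or target |
|---|---|---|
| Camera end face | 99.9 mm along the rig | 100 mm when home |
| Latch lever | flat within about 0.01 rad | within 0.1 rad |
| Light-path lever | about 0.02–0.03 rad from upright | within 0.12 rad |

- **Loop:** its bar sat behind the keeper at y of about 27 mm and z of about 72 mm before I pressed the lever. In the last images it has been drawn under the lip. I judged that from the side profile and picture, because the lip hides the bar from direct measurement.
- **Bystanders:** the mouse, lens, dish and screwdriver show no visible movement. I did not re-measure their positions at the end.
- **Arm:** it is clear of everything, and the clock stood at about 16 s of the 72 s allowed. It was still settling slightly when I handed in.
- **Disagreements:** the trained networks mislabelled a few parts early on: they boxed the lens as the keeper, the screwdriver as the loop tab, and the latch as the lens. I worked from the depth profile instead. My rig origin may also be off by up to about 1 mm.

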